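# Set and level the griddle

### The arm

A 6-joint arm with a two-finger parallel gripper is mounted at the origin on a cart in front of the work surface, level with it; the furniture and walls round the work are solid. World frame = base frame: x ahead of the robot, y to its left, z up, the work surface at z = 0. Lengths are in m, angles in rad, forces in N, time in s.
With the tool pointing down it reaches from about 0.425 to 0.95 m from the base axis. Payload 3.5 kg.
Tool frame: the origin (TCP) lies midway between the tips of the shut fingers; the grasp point (between the pads) lies 19 mm behind it; x points along the fingers, y is the direction in which the jaws open and shut, and the axes are right-handed (so a half turn about x gives the same grasp; the last joint's range is limited). The gripper opens to 85 mm and grips with 20 to 120 N. Pads are 22 mm wide; open, the fingers measure 114 mm over their backs; the gripper's body (76 mm by 85 mm) begins 54 mm behind the grasp point. The pads swing forward as they close: fully open they stand 13 mm farther back than shut.
Start: joints at [-1.372, 0.286, 1.577, -0, 1.279, -0.15], TCP at [0.231, -0.634, 0.21] pointing down, gripper open.
Joint ranges: [-2.77, 2.77], [-0.9, 2.22], [0.21, 2.48], [-1.53, 4.67], [0.24, 2.81], [-2.84, 2.84]. Speed limits (rad/s): [2.79, 2.79, 3.14, 3.14, 3.14, 3.14].

### API

Orientations are given as a unit quaternion [x, y, z, w].
In Python, from plant import sensors, optics, ctrl gives the robot as it stands.
- The arm moves only by the tool arm_command, never from a script. Its argument "increments" is a list that holds one entry, the list of rows, each a list of 4 numbers: the shift along the tool's x, y, z in cm, then the turn about the tool's x in rad. A call has 1 to 20 rows; each row shifts and turns the commanded pose from where the row before left it, along the tool's axes as they then stand; what a row does not reach is not made up. A row lasts 1/8 s, in which the tool goes at most 62.5 mm and 10.7 degrees, less where a joint would pass 70% of its speed; a pose out of reach is approached as far as the arm can. A call with a gripper value outside its range is refused whole. "grip" is the finger opening in cm, from 0 to 8.54, set as the call begins (left out, the last holds). The fingers move at their own pace and stop on an object; "grip_force" is the grip in N (left out, the last holds). Time passes only in rows, so rows that do not move let the fingers close. It gives the time, the measured TCP pose, the force and the opening at its end, in the units of the state.
- sensors.get_state(): the state, without advancing time (a new reading comes with each control period).
- optics.read_camera(name): name is "side" or "top"; returns the picture (480x640x3 uint8, blue, green, red); there is no depth.
- optics.camera_model(name): a dict with "camera_matrix" (3x3 intrinsics, pixels), "world_from_camera" (4x4, takes a point from camera to world coordinates). Camera axes: x right, y up, looking along -z (the intrinsics and any distortion apply to the point x, -y, -z); pixel columns grow to the right and rows downward; lengths in m; the calibration is good to about 2 mm. A picture is of the moment at which its call begins. camera_model takes no time and is no camera call.
- ctrl.sign_off(): hands the job in, once; it reports no verdict.
Trained networks look in the newest picture that a camera, given by its name, has taken for a name from the list of things; names that differ only in an ending like _2 or _b are one class to them, and where a whole thing is asked for, a point or a joint stands for the part that bears it (a point fixed in the world has none). Each returns a list of dicts, best first, with "conf" (0 to 1); they miss things now and then, are a little off and sometimes report something else, mostly with a low value. They report only what shows in the picture. A call takes as long as a camera call.
- optics.boxes_of(camera, query): "at" ([row, column] in pixels, amid what is visible of it).
- optics.place_of(camera, query): "at" ([row, column] in pixels: a listed point, or the origin of a listed thing).
The state is a dict: "time": time; "qpos": joint angles; "dq": joint speeds; "joint_efforts": joint torques, N m; "eef_pos": TCP position; "tcp_rot": TCP orientation; "contact_force": force on the tool from outside, world axes, zero at the start; "wrist_torque": the same for the moment, N m; "opening": opening from 0.0 (shut) to 1.0 (fully open).
Only numpy, scipy, OpenCV 4.12 (cv2) and the standard library are available. Lean on these libraries where they do the work, as an engineer would, in place of code of your own. Each camera call takes 0.05 s, during which the arm holds its last target.

### The job

Get the cold electric griddle ready for pancakes: turn its thermostat dial (front left) until its pointer is at the marker tab beside the scale, then level it with the levelling knob (front right). The front stands on a soft spring, so the bubble only counts while you push that knob fully down until its foot is stopped by the worktop: turn it until the bubble rests between the two lines, and finish with the gripper still on the knob, holding it pressed down with the bubble centred. Leave the mug and the pepper mill where they stand.

Things in the scene. Friction and masses are not known exactly. Their poses are not given: they have to be found in the camera images.
- dial_grip (a point): Thermostat dial, front left: black disc 54 mm across, 8 mm high, with an upright grip bar 46 long, 14 wide, 28 mm high across it (top 36 mm above the deck). Point on its axis, 22 mm above the deck (14 above the disc, 14 below the bar's top); x along the bar towards the white pointer line, z the turning axis, up. Friction 0.04 N m; stays where left.
- marker (a point): Marker of the dial's scale: white tab 12 x 7 mm on the deck, 45 mm from the dial's axis. Point on the dial's axis, level with dial_grip; x points to the tab. The dial is set when the x axes of dial_grip and marker agree; at the start the marker is 0.7 to 1.5 rad clockwise (from above) of the pointer.
- foot_knob_grip (a point): Levelling knob, front right: black fluted disc 62 mm across, 8 mm high, grip bar 52 x 14 x 28 mm high across it. Point on its axis, 22 mm above the deck (14 above the disc, 14 below the bar's top); x along the bar, z up. Pushed down it sinks 4.5 mm against a spring (3 N, 8 N at the stop). Friction 0.15 N m, pressed or not. Each rad clockwise (from above) raises the knob and the front 4 mm.
- vial (a point): Spirit level at the middle of the front edge, halfway between dial and knob: green tube 59 mm long on a black block, lying front to back, with two black lines round it 24 mm apart and a white bubble 16 mm long. Point at the middle of the tube's top; x along the tube to the griddle's rear.
- bubble_mid (a point): Top middle of the white bubble. Its offset from vial along the vial axis: 0 midway between the lines, positive to the rear (front too low), at most 16 mm; settles in 1 s. With the knob held down it moves 10 mm to the front per rad of clockwise turn; letting the spring lift the front moves it 11 mm to the front. At the start, with the knob held down, it would rest 6 to 14 mm to the rear.
- foot_lift (a joint): How far the spring has lifted the front foot off the worktop, rad about the rear feet: 0.0227 at rest (4.5 mm at the knob), 0 when the foot is pressed down on the worktop.
- griddle: Griddle, 270 mm deep, 280 wide, fixed in place by its rear feet: grey box, deck (top) about 60 mm above the worktop, with a round dark steel plate 180 mm across and 14 mm high towards the rear. Origin on the worktop under its middle; x to its rear, y to its left. Dial axis at x -92, y +98 mm; levelling knob x -92, y -98; vial x -100, y 0.
- mug: Plain dark mug, 94 mm high, 84 mm across, standing to the right of the griddle; origin at the centre of its underside. To be left alone.
- mill: Wooden pepper mill, 170 mm high, 58 mm across, standing to the left of the griddle; origin at the centre of its underside. To be left alone.

How it is judged:
By the outcome, as a careful person would: the job done as asked, in the order asked, and still so for the second after the job is handed in, while the arm keeps its last pose, push and grip.
It also fails if it takes over 61 s, if anything falls off the work surface, if the arm or the gripper's body presses on something with over 40 N, if the wrist force passes 120 N, or if a joint passes its speed limit or range.

## Working session

There is one attempt and no reset: what is moved stays moved. The work goes in short steps, Python scripts to look and compute and a tool call to move; the robot and the scene stay as the last step left them, time stands still between calls to the robot, and variables do not carry over. Pictures are saved under pics/ and viewed, and the job is handed in when it is done.

Besides the shell and the picture viewer there is one more tool, called after "Call:" as name(argument=value, ...), one argument or row to a line, values as JSON. arm_command: Moves the arm, as the interface text tells. Its arguments: {"type":"object","properties":{"increments":{"type":"array","items":{"type":"array","items":{"type":"array","items":{"type":"number"}}}},"grip":{"type":"number"},"grip_force":{"type":"number"}},"required":["increments"]}

```bash
mkdir -p pics; ls; python3 - <<'E'
from plant import sensors, optics
import cv2
s=sensors.get_state(); print(s)
for c in ("side","top"):
    im=optics.read_camera(c); cv2.imwrite(f"pics/{c}0.png",im)
    m=optics.camera_model(c); print(c,m)
    for q in ("dial_grip","marker","foot_knob_grip","vial","bubble_mid","griddle","mug","mill"):
        print(q,[( [round(v,1) for v in d["at"]],round(d["conf"],2)) for d in optics.place_of(c,q)[:2]])
E
```

```text
pics
{'time': 0.0, 'qpos': array([-1.37195584e+00,  2.87142714e-01,  1.57818199e+00,  2.91657688e-05,
        1.27859189e+00, -1.49987587e-01]), 'dq': array([-0.00050725,  0.00011345,  0.00037993,  0.00086107,  0.00091567,
       -0.00021094]), 'joint_efforts': array([ 1.10784302e-03, -4.05970824e+01, -2.92628145e+01, -2.71197827e-06,
        5.73693032e-03,  5.24442058e-06]), 'eef_pos': array([ 0.23061504, -0.63363411,  0.20905983]), 'tcp_rot': array([-0.69636868, -0.12352363,  0.69638908, -0.12188036]), 'contact_force': array([-0.26451232,  0.58013818,  0.66175263]), 'wrist_torque': array([-0.00458708, -0.0378749 ,  0.05643165]), 'opening': 0.9995965095364423}
side {'camera_matrix': array([[473.29567624,   0.        , 325.72466118],
       [  0.        , 473.29567624, 234.02940415],
       [  0.        ,   0.        ,   1.        ]]), 'world_from_camera': array([[ 0.99913044,  0.00706672, -0.0410904 ,  0.45048282],
       [-0.03993493,  0.44541801, -0.89443166, -0.76636018],
       [ 0.0119817 ,  0.89529485,  0.4453129 ,  0.54301097],
       [ 0.        ,  0.        ,  0.        , 
[... 270 characters left out ...]
era_matrix': array([[598.34311265,   0.        , 315.22185508],
       [  0.        , 598.34311265, 238.01689709],
       [  0.        ,   0.        ,   1.        ]]), 'world_from_camera': array([[-0.0070267 ,  0.99577201, -0.09159   ,  0.40788338],
       [-0.99997336, -0.00681612,  0.00261181,  0.13046645],
       [ 0.00197648,  0.09160591,  0.99579338,  1.34764551],
       [ 0.        ,  0.        ,  0.        ,  1.        ]])}
dial_grip [([266.0, 294.3], 0.9)]
marker []
foot_knob_grip [([260.3, 388.3], 0.65)]
vial [([264.4, 341.0], 0.94)]
bubble_mid [([264.1, 337.8], 0.38)]
griddle [([224.5, 336.4], 0.61)]
mug [([274.8, 474.1], 0.97), ([312.0, 185.7], 0.72)]
mill [([312.4, 186.9], 0.83)]
```

```bash
python3 - <<'E'
import cv2
t=cv2.imread("pics/top0.png"); s=cv2.imread("pics/side0.png")
cv2.imwrite("pics/topc.png",cv2.resize(t[170:330,240:440],None,fx=4,fy=4,interpolation=cv2.INTER_CUBIC)[:600])
cv2.imwrite("pics/sidec.png",cv2.resize(s[200:350,240:440],None,fx=4,fy=4,interpolation=cv2.INTER_CUBIC))
E
```

```text
(no output)
```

View pics/top0.png

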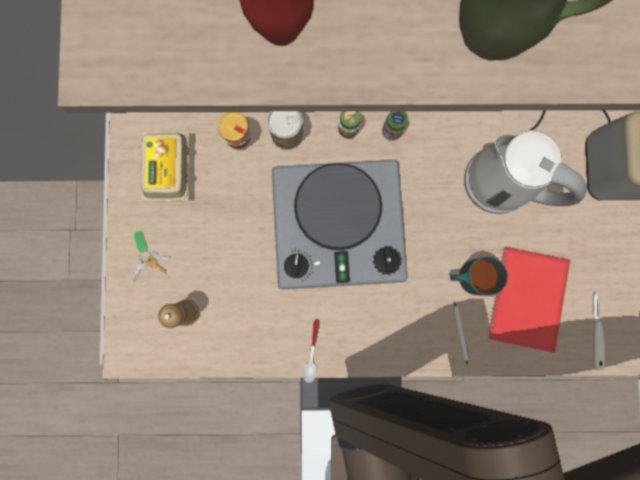

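View pics/topc.png

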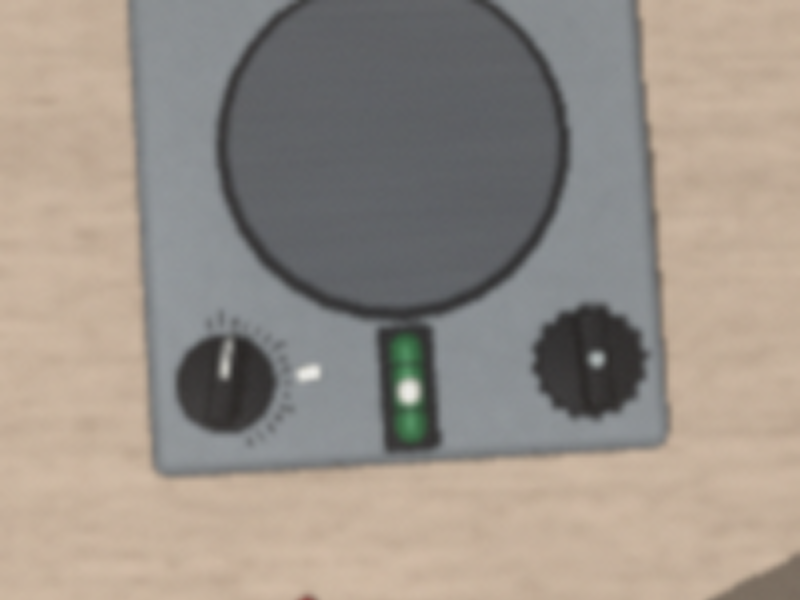

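View pics/side0.png

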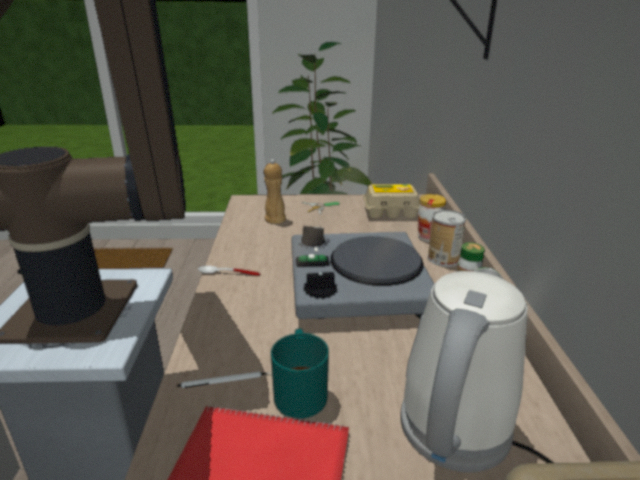

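View pics/sidec.png

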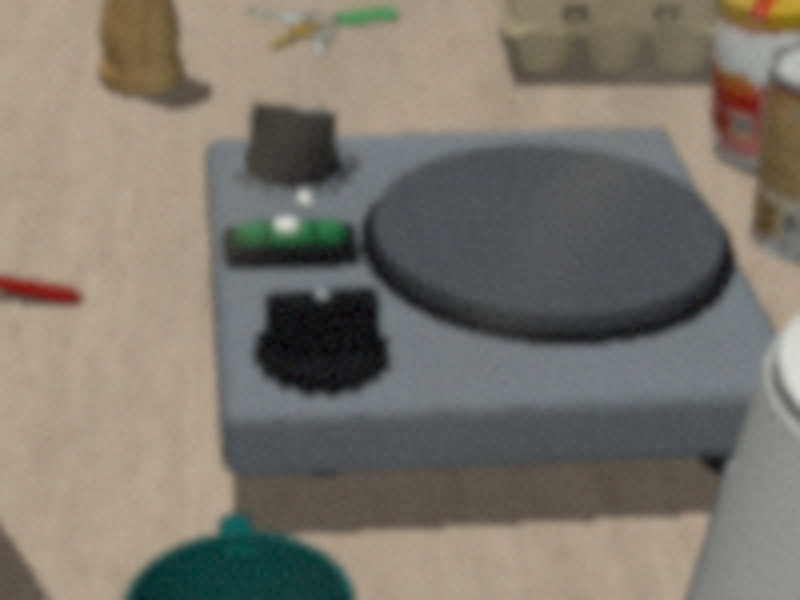

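```bash
cat > h.py <<'E'
import numpy as np, cv2
from plant import sensors, optics
from scipy.optimize import least_squares
from scipy.spatial.transform import Rotation as R
def proj(c,p):
    m=optics.camera_model(c);T=np.linalg.inv(m["world_from_camera"]);q=T[:3,:3]@np.asarray(p,float)+T[:3,3]
    K=m["camera_matrix"];return np.array([K[0,0]*q[0]/-q[2]+K[0,2],K[1,1]*-q[1]/-q[2]+K[1,2]]) # col,row
def back(c,uv,z):
    m=optics.camera_model(c);K=m["camera_matrix"];W=m["world_from_camera"]
    d=W[:3,:3]@np.array([(uv[0]-K[0,2])/K[0,0],-(uv[1]-K[1,2])/K[1,1],-1]);o=W[:3,3]
    return o+d*(z-o[2])/d[2]
E
python3 - <<'E'
from h import *
def G(p,l):
    x,y,a=p[:3];return np.array([x+np.cos(a)*l[0]-np.sin(a)*l[1],y+np.sin(a)*l[0]+np.cos(a)*l[1],l[2]])
zd=.062
crop=lambda u,v:(240+u/4,170+v/4)
scrop=lambda u,v:(240+u/4,200+v/4)
obs=[("top",(294.3,266),(-.092,.098,.022)),("top",crop(226,384),(-.092,.098,.008)),
("top",(388.3,260.3),(-.092,-.098,.022)),("top",crop(591,360),(-.092,-.098,.008)),("top",(341,264.4),(-.1,0,.015)),
("side",(310,234.5),(-.092,.098,.022)),("side",(322.1,280.6),(-.092,-.098,.022)),("side",(311.8,250.3),(-.1,0,.015))]
def f(p): return np.concatenate([proj(c,G(p,(l[0],l[1],zd+p[3]+l[2])))-np.array(uv) for c,uv,l in obs])
r=least_squares(f,[.45,.09,0,0],loss="soft_l1");p=r.x;print(p);print(r.fun.reshape(-1,2).round(1))
z=zd+p[3]
for n,l in dict(dial=(-.092,.098,.022),knob=(-.092,-.098,.022),vial=(-.1,0,.015)).items(): print(n,G(p,(l[0],l[1],z+l[2])).round(4))
D=G(p,(-.092,.098,z))
a=back("top",crop(224,376),z+.036);b=back("top",crop(230,340),z+.036)
print("pointer",np.arctan2(*(b-a)[[1,0]]), "from axis",np.arctan2(*(b-D)[[1,0]]))
m=back("top",crop(308,373),z);print("marker",np.arctan2(*(m-D)[[1,0]]),np.linalg.norm((m-D)[:2]))
a=back("top",crop(600,405),z+.036);b=back("top",crop(582,308),z+.036)
print("knob bar",np.arctan2(*(b-a)[[1,0]]))
for n,zz in(("mug",0),("mill",0)):
  print(n,back("top",{"mug":(474.1,274.8),"mill":(186.9,312.4)}[n],0))
print(R.from_quat(sensors.get_state()["tcp_rot"]).as_matrix().round(3))
E
```

```text
[ 0.562952    0.07717785  0.06566311 -0.00399606]
[[ 1.4  0.2]
 [-0.6  0.5]
 [-0.4 -0.8]
 [-0.7 -0.1]
 [ 1.   2.4]
 [ 2.7 -1.5]
 [-0.7 -0.4]
 [ 0.9  7.4]]
dial [0.4647 0.1689 0.08  ]
knob [ 0.4776 -0.0266  0.08  ]
vial [0.4632 0.0706 0.073 ]
pointer -0.16926166830846184 from axis -0.18586059906467245
marker -1.414866022576215 0.04585225514724243
knob bar 0.16556674874596497
mug [ 0.4462691  -0.22999523  0.        ]
mill [0.36683287 0.41493615 0.        ]
[[ 0.     0.342 -0.94 ]
 [-0.    -0.94  -0.342]
 [-1.     0.    -0.   ]]
```

Call:
arm_command(
  increments=[
    [[0, -2.54, -3.87, 0], [0, -2.54, -3.87, 0], [0, -2.54, -3.87, 0], [0, -2.54, -3.87, 0], [0, -2.54, -3.87, 0], [0, -2.54, -3.87, 0], [0, -2.54, -3.87, 0], [0, -2.54, -3.87, 0], [0, -2.54, -3.87, 0], [0, -4.46, -1.46, 0], [0, -4.46, -1.46, 0], [0, -4.46, -1.46, 0], [0, -4.46, -1.46, 0], [0, -4.46, -1.46, 0], [0, -4.46, -1.46, 0], [0, -4.46, -1.46, 0], [0, -4.46, -1.46, 0], [0, -4.46, -1.46, 0], [0, -4.46, -1.46, 0]],
  ],
)

```text
time: 3.28
eef_pos: [0.4646, 0.1701, 0.2108]
tcp_rot: [0.697, 0.123, -0.696, 0.123]
contact_force: [-0.1, 0.7, 0.6]
opening: 1.006
```

Call:
arm_command(
  increments=[
    [[0, 0, 0, -0.174], [0, 0, 0, -0.174], [0, 0, 0, -0.174], [0, 0, 0, -0.174], [0, 0, 0, -0.174], [0, 0, 0, -0.174], [0, 0, 0, -0.174], [0, 0, 0, -0.174], [0, 0, 0, -0.174], [0, 0, 0, -0.174], [0, 0, 0, -0.174], [0, 0, 0, -0.174], [0, 0, 0, -0.174], [0, 0, 0, -0.174], [0, 0, 0, -0.179], [0, 0, 0, 0]],
  ],
  grip=4.5,
)

```text
time: 5.28
eef_pos: [0.4647, 0.1686, 0.2106]
tcp_rot: [0.064, 0.704, -0.063, 0.704]
contact_force: [0.3, 0.0, -0.3]
opening: 0.526
```

```bash
cat > look.py <<'E'
from h import *
import sys
n=sys.argv[1]
s=sensors.get_state();M=R.from_quat(s["tcp_rot"]).as_matrix()
print(s["time"],s["eef_pos"].round(4),s["contact_force"].round(1),"q",s["qpos"].round(3),"op",s["opening"]);print(M.round(3),"yang",np.arctan2(M[1,1],M[0,1]))
t=optics.read_camera("top");d=optics.read_camera("side")
cv2.imwrite(f"pics/t{n}.png",cv2.resize(t[190:310,240:440],None,fx=4,fy=4,interpolation=cv2.INTER_CUBIC))
cv2.imwrite(f"pics/s{n}.png",cv2.resize(d[170:320,240:440],None,fx=4,fy=4,interpolation=cv2.INTER_CUBIC))
E
python3 look.py 1
```

```text
5.275 [0.4647 0.1686 0.2106] [ 0.3  0.  -0.3] q [ 0.142 -0.12   2.011  0.     1.251 -1.248] op 0.525863177530979
[[ 0.     0.179  0.984]
 [ 0.     0.984 -0.179]
 [-1.     0.     0.   ]] yang 1.3909491796420985
```

View pics/t1.png

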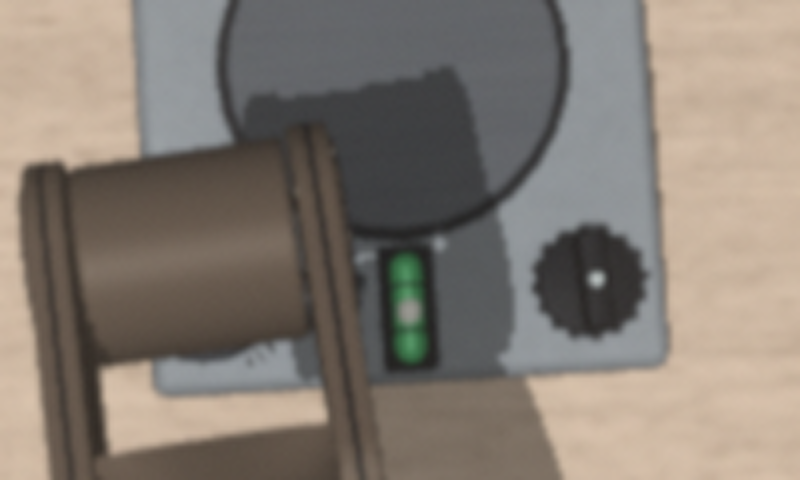

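View pics/s1.png

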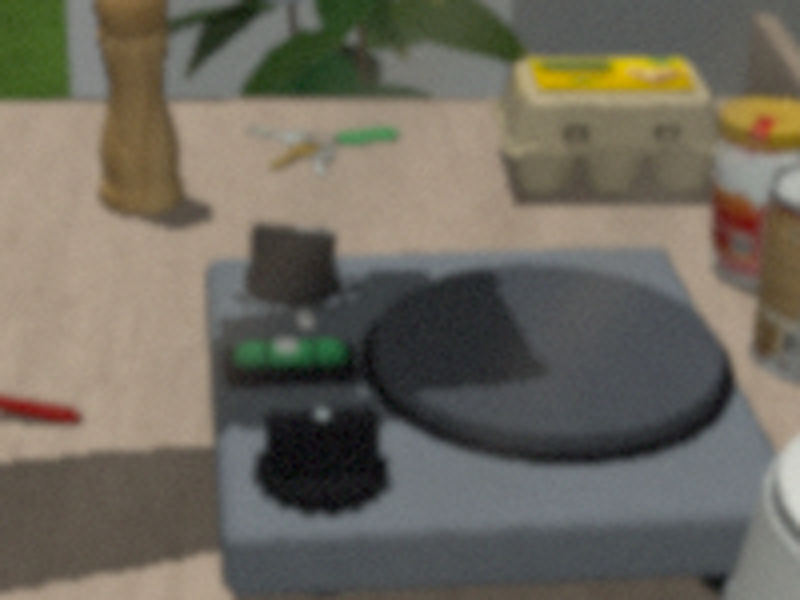

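Call:
arm_command(
  increments=[
    [[3.5, 0, 0, 0], [3.5, 0, 0, 0], [2.0, 0, 0, 0], [0, 0, 0, 0]],
  ],
)

```text
time: 5.88
eef_pos: [0.4632, 0.1684, 0.1186]
tcp_rot: [0.063, 0.706, -0.064, 0.703]
contact_force: [0.7, 0.7, -0.4]
opening: 0.531
```

```bash
python3 look.py 2
```

```text
5.875 [0.4632 0.1684 0.1186] [ 0.7  0.7 -0.4] q [ 0.142 -0.018  2.092  0.     1.071 -1.249] op 0.5306981965452023
[[-0.004  0.179  0.984]
 [-0.001  0.984 -0.179]
 [-1.    -0.001 -0.004]] yang 1.3913132760880766
```

View pics/s2.png

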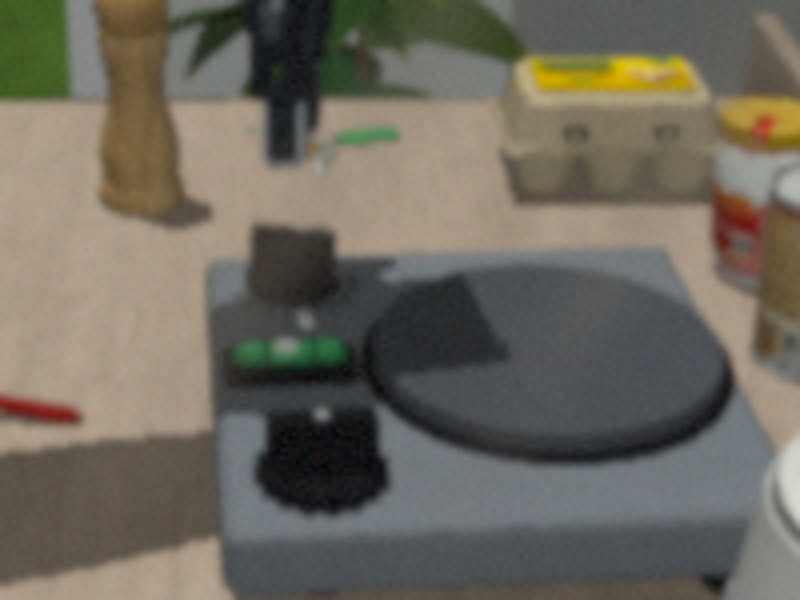

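Call:
arm_command(
  increments=[
    [[1.5, 0, 0.15, 0], [1.5, 0, 0, 0], [1.0, 0, 0, 0], [0.4, 0, 0, 0], [0, 0, 0, 0]],
  ],
)

```text
time: 6.6
eef_pos: [0.466, 0.1683, 0.076]
tcp_rot: [0.063, 0.705, -0.063, 0.704]
contact_force: [0.9, -0.6, 0.8]
opening: 0.528
```

```bash
python3 look.py 3
```

```text
6.6 [0.466  0.1683 0.076 ] [ 0.9 -0.6  0.8] q [ 0.141  0.049  2.114  0.     0.98  -1.251] op 0.5278338065767604
[[-0.001  0.177  0.984]
 [-0.     0.984 -0.177]
 [-1.    -0.    -0.001]] yang 1.3929346541501426
```

View pics/s3.png

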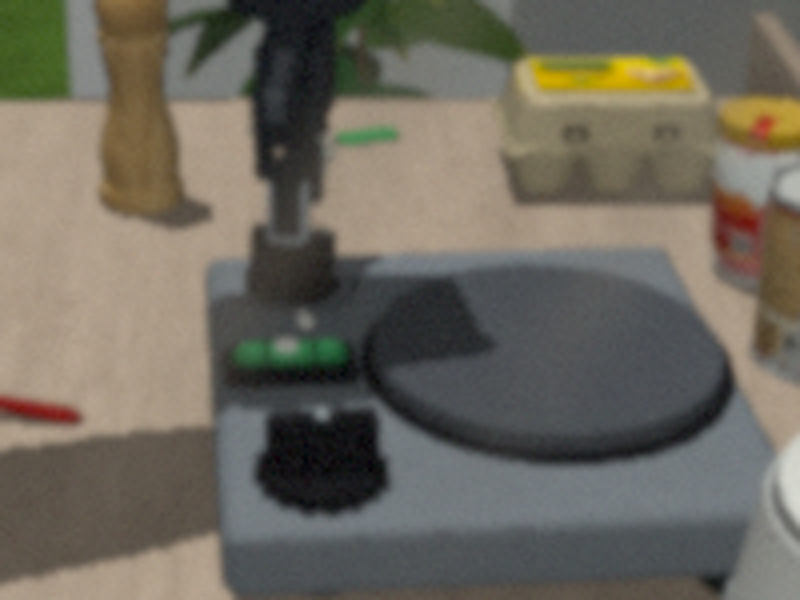

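Call:
arm_command(
  increments=[
    [[0, 0, 0, 0], [0, 0, 0, 0], [0, 0, 0, 0], [0, 0, 0, 0], [0, 0, 0, 0]],
  ],
  grip=0.8,
  grip_force=30,
)

```text
time: 7.32
eef_pos: [0.4662, 0.1683, 0.0764]
tcp_rot: [0.063, 0.704, -0.063, 0.704]
contact_force: [-0.1, 0.6, 0.9]
opening: 0.092
```

```bash
python3 look.py 4;python3 -c "
from plant import sensors as s;print(s.get_state()['wrist_torque'])"
```

```text
7.325 [0.4662 0.1683 0.0764] [-0.1  0.6  0.9] q [ 0.141  0.048  2.114 -0.     0.98  -1.251] op 0.09229025317355563
[[ 0.     0.177  0.984]
 [-0.     0.984 -0.177]
 [-1.    -0.     0.   ]] yang 1.3929782848948542
[-0.00423273  0.01745486 -0.00526608]
```

View pics/s4.png

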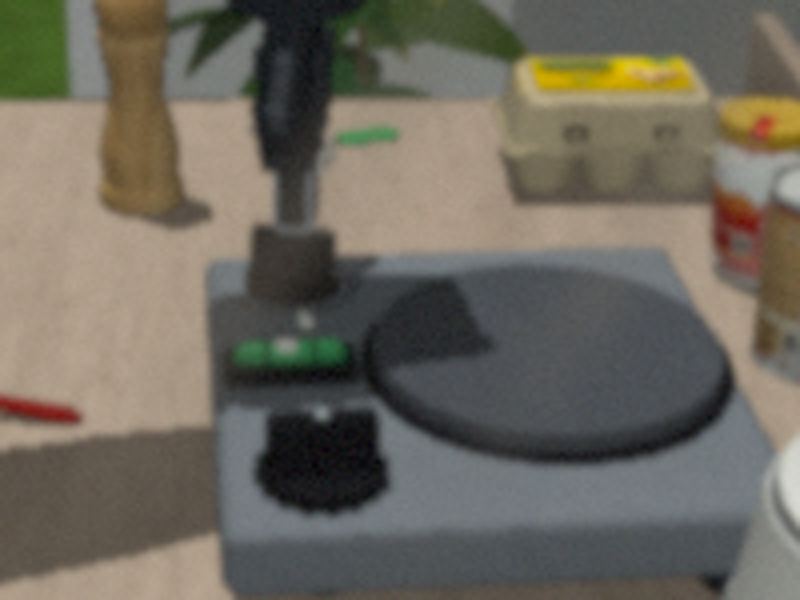

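```bash
python3 - <<'E'
from h import *
f=lambda uv:((uv-[240,170])*4).round(0)
t=sensors.get_state()["eef_pos"];print("tcp",f(proj("side",t)))
for y in(.15,.16,.169,.18):
  print(y,"bar top",f(proj("side",[.465,y,.096])),"bar bottom/disc top",f(proj("side",[.465,y,.068])),"deck",f(proj("side",[.465,y,.06])))
for c in ("side","top"):
  for q in("dial_grip","foot_knob_grip"): print(c,q,optics.place_of(c,q),optics.boxes_of(c,q))
E
```

```text
tcp [293. 259.]
0.15 bar top [292. 241.] bar bottom/disc top [292. 287.] deck [292. 300.]
0.16 bar top [292. 233.] bar bottom/disc top [292. 279.] deck [292. 292.]
0.169 bar top [291. 226.] bar bottom/disc top [291. 272.] deck [291. 284.]
0.18 bar top [291. 217.] bar bottom/disc top [291. 263.] deck [291. 275.]
side dial_grip [{'at': [233.8, 313.1], 'conf': 0.72}] [{'at': [236.3, 310.1], 'conf': 0.77}]
side foot_knob_grip [{'at': [278.2, 321.2], 'conf': 0.84}] [{'at': [285.8, 319.3], 'conf': 0.83}]
top dial_grip [{'at': [274.8, 472.2], 'conf': 0.35}] []
top foot_knob_grip [{'at': [257.7, 386.2], 'conf': 0.91}] [{'at': [260.8, 386.9], 'conf': 0.61}]
```

```bash
python3 - <<'E'
import cv2,numpy as np
a=[cv2.imread(f"pics/s{i}.png")[60:320,200:400] for i in (2,3,4)]
b=np.hstack([cv2.convertScaleAbs(x,alpha=2.2,beta=10) for x in a])
cv2.imwrite("pics/cmp.png",cv2.resize(b,(800,347)))
E
```

```text
(no output)
```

View pics/cmp.png

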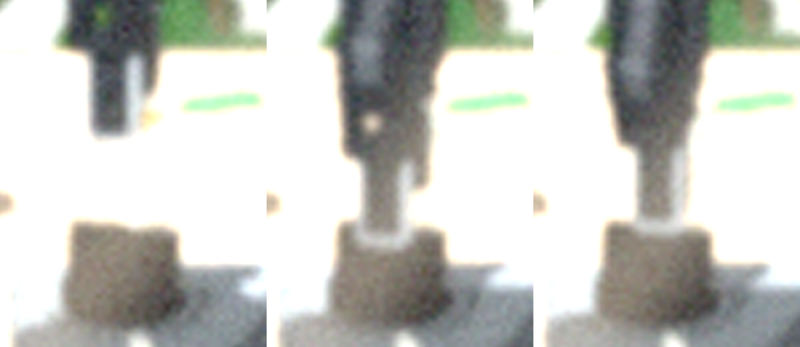

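View pics/t4.png

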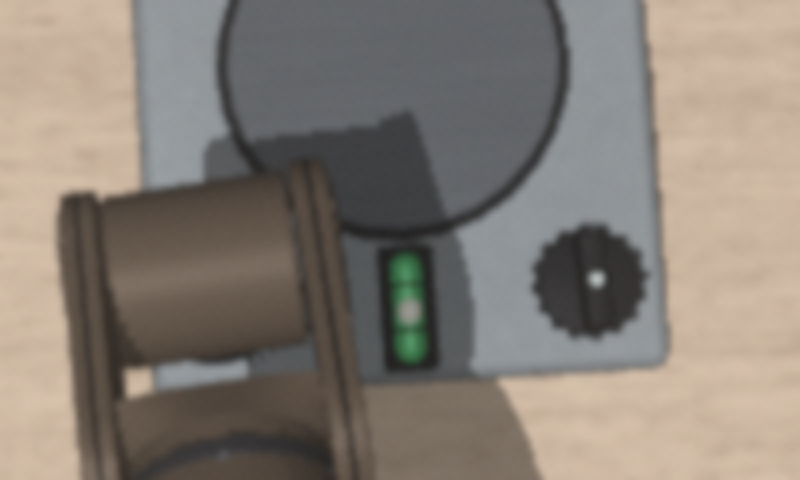

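```bash
python3 - <<'E'
from h import *
im=optics.read_camera("side");cv2.imwrite("pics/sf5.png",cv2.convertScaleAbs(im,alpha=1.5,beta=10))
M=R.from_quat(sensors.get_state()["tcp_rot"]).as_matrix();t=sensors.get_state()["eef_pos"]
for d in(0,.02,.05,.1,.2): print(d,proj("side",t-M[:,0]*d),proj("top",t-M[:,0]*d))
E
```

```text
0 [313.37470061 234.62434267] [296.03042527 265.6386725 ]
0.02 [313.37855131 226.44543194] [295.74390073 265.20162938]
0.05 [313.38445318 213.90982495] [295.2965931  264.51933974]
0.1 [313.39464009 192.27276607] [294.50038692 263.30486632]
0.2 [313.4164384  145.97301658] [292.68608774 260.53746989]
```

View pics/sf5.png

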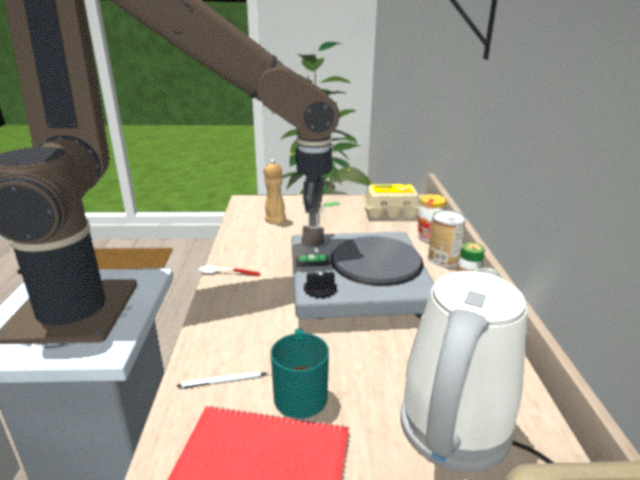

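Call:
arm_command(
  increments=[
    [[0, 0, 0, 0], [0, 0, 0, 0], [0, 0, 0, 0], [0, 0, 0, 0], [0.5, 0, 0, 0], [0.5, 0, 0, 0], [0, 0, 0, 0]],
  ],
  grip=4.5,
)

```text
time: 8.75
eef_pos: [0.4655, 0.1682, 0.0656]
tcp_rot: [0.063, 0.705, -0.063, 0.704]
contact_force: [0.4, -1.0, 0.7]
opening: 0.527
```

Call:
arm_command(
  increments=[
    [[0.5, 0, 0, 0], [0.4, 0, 0, 0], [0, 0, 0, 0]],
  ],
)

```text
time: 9.12
eef_pos: [0.4658, 0.1683, 0.0569]
tcp_rot: [0.063, 0.705, -0.063, 0.704]
contact_force: [0.1, -0.6, -0.8]
opening: 0.53
```

```bash
python3 look.py 6; python3 - <<'E'
import cv2
a=cv2.imread("pics/s6.png")[60:320,150:450]
cv2.imwrite("pics/s6b.png",cv2.resize(cv2.convertScaleAbs(a,alpha=2.2,beta=10),(690,598)))
E
```

```text
9.125 [0.4658 0.1683 0.0569] [ 0.1 -0.6 -0.8] q [ 0.141  0.08   2.123  0.     0.94  -1.252] op 0.5295675961433921
[[-0.001  0.177  0.984]
 [-0.     0.984 -0.177]
 [-1.    -0.    -0.001]] yang 1.3930031711218798
```

View pics/s6b.png

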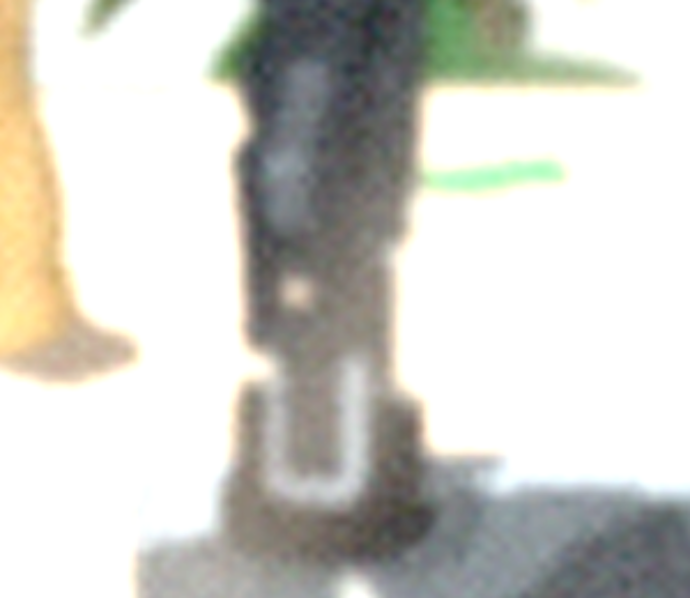

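Call:
arm_command(
  increments=[
    [[0, 0, 0.25, 0], [0, 0, 0, 0], [0, 0, 0, 0], [0, 0, 0, 0], [0, 0, 0, 0], [0, 0, 0, 0]],
  ],
  grip=0.8,
  grip_force=30,
)

```text
time: 9.98
eef_pos: [0.4691, 0.1677, 0.0578]
tcp_rot: [0.063, 0.704, -0.063, 0.705]
contact_force: [1.7, -2.3, 1.4]
opening: 0.153
```

Call:
arm_command(
  increments=[
    [[0, 0, 0, 0.1], [0, 0, 0, 0.12], [0, 0, 0, 0.12], [0, 0, 0, 0.12], [0, 0, 0, 0.12], [0, 0, 0, 0.12], [0, 0, 0, 0.12], [0, 0, 0, 0.12], [0, 0, 0, 0.12], [0, 0, 0, 0.12], [0, 0, 0, 0.06], [0, 0, 0, 0], [0, 0, 0, 0]],
  ],
)

```text
time: 11.6
eef_pos: [0.4652, 0.1647, 0.0566]
tcp_rot: [0.455, 0.538, -0.464, 0.536]
contact_force: [-6.9, -11.7, 7.6]
opening: 0.152
```

```bash
python3 look.py 7;python3 -c "
from plant import sensors as s;print(s.get_state()['wrist_torque'])"
```

```text
11.6 [0.4652 0.1647 0.0566] [ -6.9 -11.7   7.6] q [ 0.138  0.083  2.12  -0.008  0.949 -0.013] op 0.15197856102282595
[[-0.01   0.988  0.155]
 [-0.008  0.155 -0.988]
 [-1.    -0.011  0.006]] yang 0.15554141256917312
[-2.00117331e+00  1.14458131e+00 -1.29210585e-03]
```

View pics/s7.png

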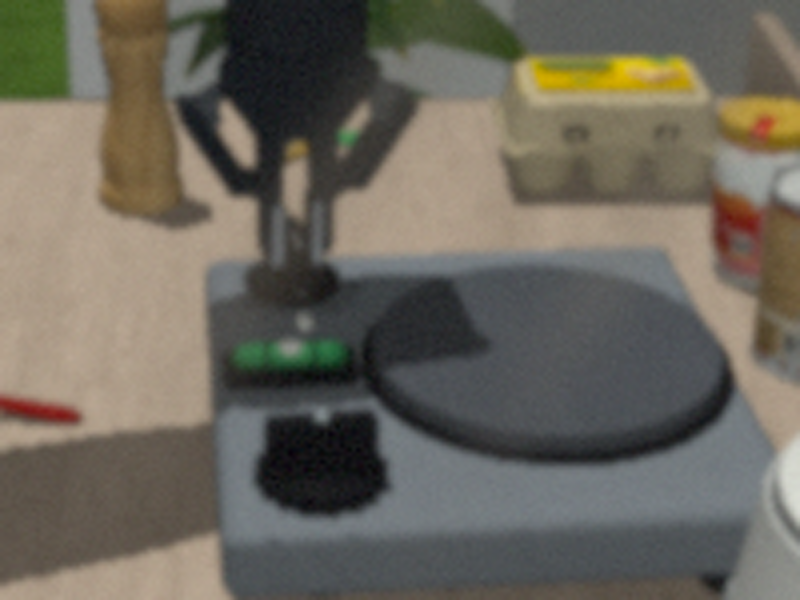

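Call:
arm_command(
  increments=[
    [[0, 0, 0, 0], [0, 0, 0, 0], [0, 0, 0, 0], [-1, 0, 0, 0], [-2.5, 0, 0, 0], [-3.5, 0, 0, 0], [-3, 0, 0, 0], [0, -0.43, 3.87, 0], [0, -0.43, 3.87, 0], [0, -0.43, 3.87, 0], [0, -0.43, 3.87, 0], [0, -0.43, 3.87, 0], [0, 0, 0, 0]],
  ],
  grip=4.5,
)

```text
time: 13.32
eef_pos: [0.4774, -0.0286, 0.1584]
tcp_rot: [0.462, 0.535, -0.461, 0.536]
contact_force: [-0.2, 0.2, -0.3]
opening: 0.525
```

```bash
python3 look.py 8
```

```text
13.325 [ 0.4774 -0.0286  0.1584] [-0.2  0.2 -0.3] q [-0.272 -0.107  2.098 -0.     1.149 -0.422] op 0.5253442066058862
[[ 0.001  0.989  0.149]
 [-0.     0.149 -0.989]
 [-1.     0.001  0.001]] yang 0.14925682472096988
```

View pics/t8.png

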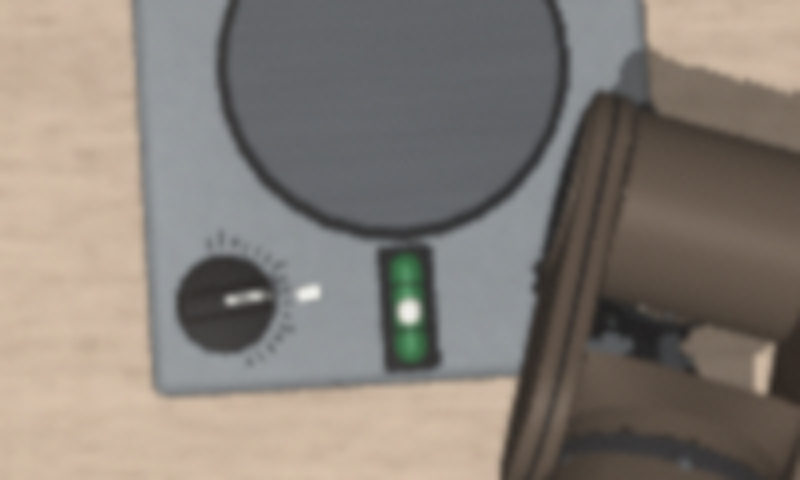

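```bash
cat > dial.py <<'E'
from h import *
ims=[optics.read_camera("top").astype(float) for _ in range(6)]
im=np.mean(ims,0);g=im.mean(2)
cv2.imwrite("pics/dial.png",cv2.resize(np.clip(im[235:275,275:330],0,255).astype(np.uint8),None,fx=12,fy=12,interpolation=cv2.INTER_CUBIC))
D=np.array([.4645,.167])
def st(u0,u1,v0,v1,bg,z,name):
    v,u=np.mgrid[v0:v1,u0:u1];w=np.clip(g[v0:v1,u0:u1]-bg,0,None)
    c=np.array([(w*u).sum(),(w*v).sum()])/w.sum()
    d=np.stack([u-c[0],v-c[1]],-1).reshape(-1,2);C=(d*w.reshape(-1,1)).T@d/w.sum();e,V=np.linalg.eigh(C);a=V[:,1]*np.sign(V[0,1])
    p=back("top",c,z);q=back("top",c+4*a,z)
    print(name,c.round(2),"pos",p[:2].round(4),"axis ang",np.arctan2(*(q-p)[[1,0]]).round(3),"from D",np.arctan2(p[1]-D[1],p[0]-D[0]).round(3),np.linalg.norm(p[:2]-D).round(4),e.round(2))
    return p
a=st(294,308,260,268,110,.096,"pointer");b=st(312,322,258,267,165,.06,"tab")
# disc centre
disc=(g[245:285,278:316]<75)
E
python3 dial.py
```

```text
pointer [300.66 263.97] pos [0.4687 0.158 ] axis ang -1.41 from D -1.135 0.0099 [0.26 7.85]
tab [316.73 262.82] pos [0.4727 0.1242] axis ang -1.306 from D -1.382 0.0436 [0.87 2.28]
```

View pics/dial.png

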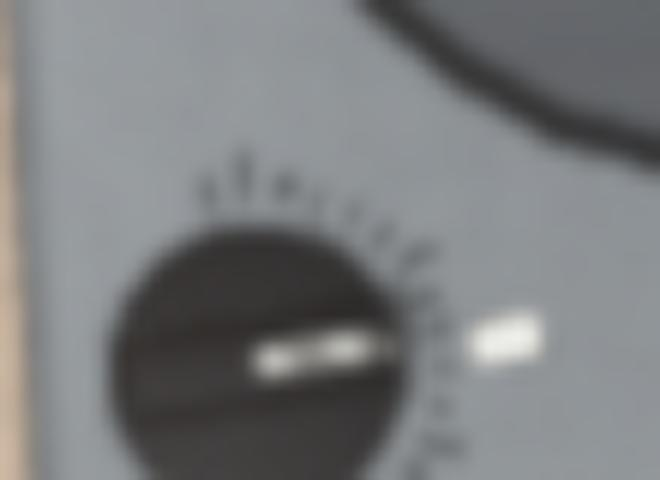

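```bash
python3 - <<'E'
from h import *
g=np.mean([optics.read_camera("top").astype(float) for _ in range(4)],0).mean(2)
s=cv2.resize(g[240:292,272:320],None,fx=8,fy=8,interpolation=cv2.INTER_CUBIC)
for th in(80,90,100,110):
  m=(s<th).astype(np.uint8);m=cv2.morphologyEx(m,cv2.MORPH_OPEN,np.ones((45,45)))
  cs,_=cv2.findContours(m,cv2.RETR_EXTERNAL,cv2.CHAIN_APPROX_NONE);c=max(cs,key=cv2.contourArea)
  h=cv2.convexHull(c);(x,y),ax,an=cv2.fitEllipse(h)
  u=(np.array([x,y])+.5)/8-.5+[272,240]
  D=back("top",u,.066);t=back("top",(316.73,262.82),.0605);p=back("top",(300.66,263.97),.096)
  print(th,u.round(2),np.array(ax)/8,D[:2].round(4),"marker",np.arctan2(t[1]-D[1],t[0]-D[0]).round(3),np.hypot(*(t-D)[:2]).round(4),"ptr",np.arctan2(p[1]-D[1],p[0]-D[0]).round(3))
E
```

```text
80 [295.76 265.44] [23.36672211 23.87856865] [0.4671 0.1692] marker -1.447 0.0453 ptr -1.427
90 [295.8  265.48] [23.95366859 24.39700127] [0.467  0.1691] marker -1.445 0.0452 ptr -1.419
100 [295.84 265.47] [24.42817688 24.89441681] [0.467 0.169] marker -1.445 0.0452 ptr -1.419
110 [295.85 265.48] [24.91972351 25.46057129] [0.467 0.169] marker -1.445 0.0451 ptr -1.417
```

```bash
python3 - <<'E'
from h import *
im=cv2.imread("pics/top0.png").astype(float);g=im.mean(2)
s=cv2.resize(g[235:285,362:412],None,fx=8,fy=8,interpolation=cv2.INTER_CUBIC)
for th in(80,100,110):
  m=(s<th).astype(np.uint8);m=cv2.morphologyEx(m,cv2.MORPH_OPEN,np.ones((45,45)))
  cs,_=cv2.findContours(m,cv2.RETR_EXTERNAL,cv2.CHAIN_APPROX_NONE);c=max(cs,key=cv2.contourArea)
  (x,y),ax,an=cv2.fitEllipse(cv2.convexHull(c));u=(np.array([x,y])+.5)/8-.5+[362,235]
  print(th,u.round(2),np.array(ax)/8,back("top",u,.066)[:2].round(4))
z=np.clip((s-20)*4,0,255).astype(np.uint8);cv2.imwrite("pics/knob.png",cv2.resize(z,(560,560)))
E
```

```text
80 [386.92 259.89] [27.45112991 27.76708412] [ 0.4776 -0.0263]
100 [386.96 259.92] [28.61004448 28.73140526] [ 0.4775 -0.0264]
110 [386.96 259.87] [29.17852592 29.37843132] [ 0.4777 -0.0264]
```

View pics/knob.png

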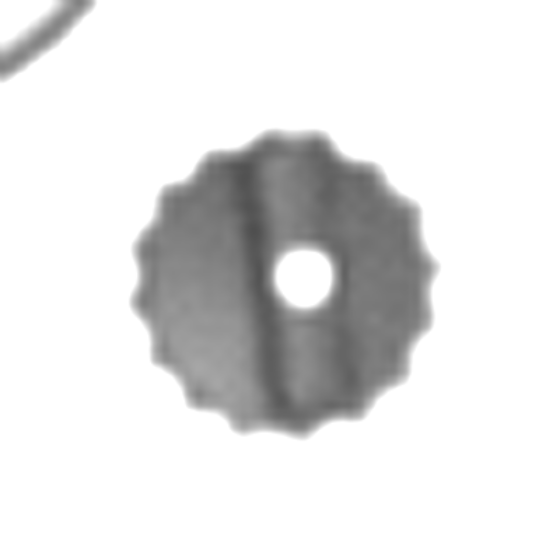

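Call:
arm_command(
  increments=[
    [[0, 0, 0, -0.16], [0, 0, 0, -0.16], [0, 0, 0, -0.16], [0, 0, 0, -0.16], [0, 0, 0, -0.16], [0, 0, 0, -0.16], [0, 0, 0, -0.16], [0, 0, 0, -0.16], [0, 0, 0, -0.16], [0, 0, 0, -0.147], [2.5, 0, 0, 0], [2.5, 0, 0, 0], [1.8, 0, 0, 0], [0, 0, 0, 0]],
  ],
)

```text
time: 15.68
eef_pos: [0.4755, -0.0262, 0.0879]
tcp_rot: [-0.059, 0.706, 0.06, 0.703]
contact_force: [-0.0, -0.2, -0.8]
opening: 0.528
```

```bash
python3 look.py 9
```

```text
15.675 [ 0.4755 -0.0262  0.0879] [-0.  -0.2 -0.8] q [-0.269 -0.012  2.15   0.     1.007 -2.009] op 0.527616538218928
[[-0.004 -0.168  0.986]
 [ 0.001  0.986  0.168]
 [-1.     0.002 -0.004]] yang 1.7400299140327036
```

View pics/s9.png

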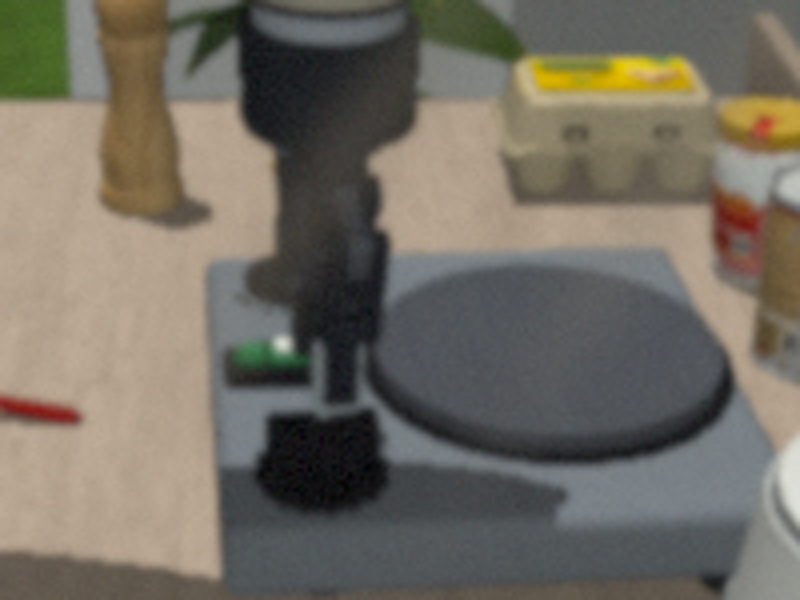

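View pics/t9.png

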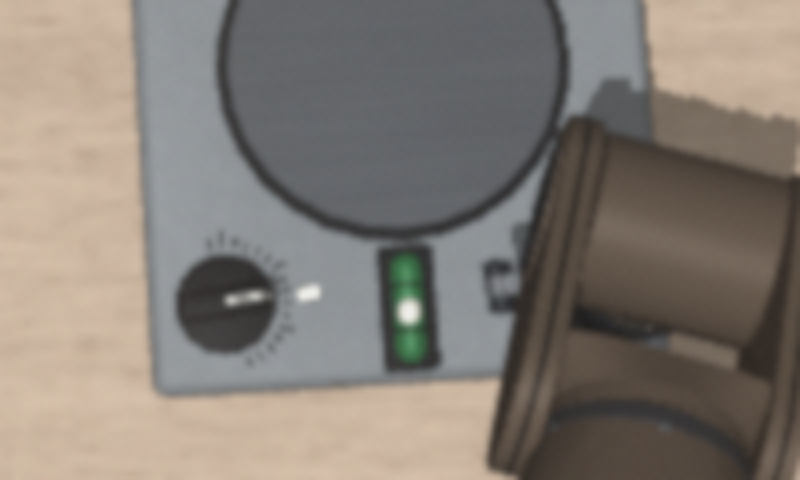

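```bash
python3 - <<'E'
from h import *
f=lambda uv:((uv-[240,170])*4).round(0)
st=sensors.get_state();M=R.from_quat(st["tcp_rot"]).as_matrix();t=st["eef_pos"]
print(f(proj("side",t-.0226*M[:,1]-.02*M[:,0])),"knob top",f(proj("side",[.4777,-.0264,.096])),f(proj("side",[.4777,-.0264,.068])))
E
```

```text
[335. 410.] knob top [326. 411.] [325. 463.]
```

Call:
arm_command(
  increments=[
    [[1, 0, -0.2, 0], [1, 0, 0, 0], [0.8, 0, 0, 0], [0.4, 0, 0, 0], [0.2, 0, 0, 0], [0, 0, 0, 0]],
  ],
)

```text
time: 16.52
eef_pos: [0.475, -0.027, 0.0554]
tcp_rot: [-0.06, 0.705, 0.06, 0.705]
contact_force: [0.0, -0.1, -0.4]
opening: 0.53
```

Call:
arm_command(
  increments=[
    [[0, 0, 0, 0], [0, 0, 0, 0], [0, 0, 0, 0], [0, 0, 0, 0], [0, 0, 0, 0]],
  ],
  grip=0.6,
  grip_force=70,
)

```text
time: 17.15
eef_pos: [0.4752, -0.0273, 0.0558]
tcp_rot: [-0.06, 0.704, 0.06, 0.705]
contact_force: [-1.9, -3.4, 3.1]
opening: 0.141
```

```bash
python3 look.py 10
```

```text
17.15 [ 0.4752 -0.0273  0.0558] [-1.9 -3.4  3.1] q [-2.710e-01  3.800e-02  2.169e+00 -1.000e-03  9.330e-01 -2.010e+00] op 0.14050787894807296
[[ 0.    -0.168  0.986]
 [-0.001  0.986  0.168]
 [-1.    -0.001  0.   ]] yang 1.7400995638835186
```

View pics/s10.png

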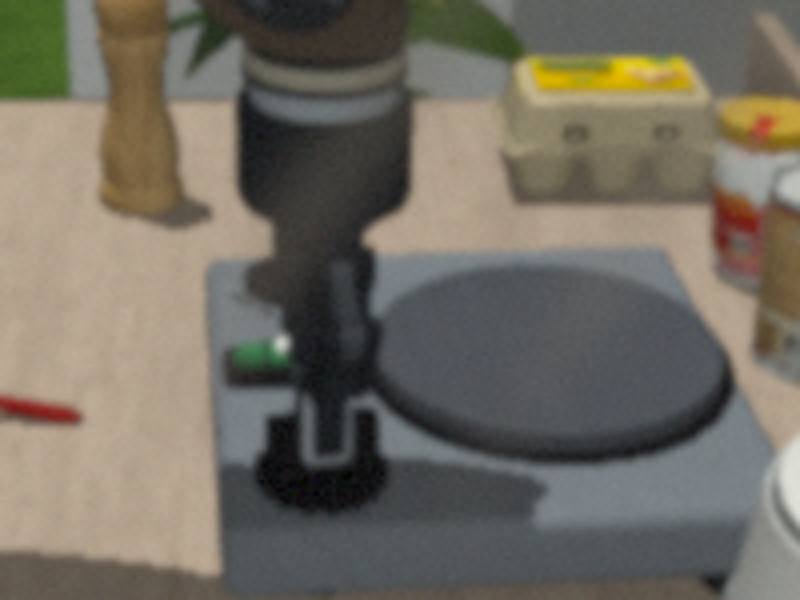

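Gripped (12 mm opening on the bar; finger at col ~328, on the bar, centred). Press down.

Call:
arm_command(
  increments=[
    [[0.2, 0, 0, 0], [0.2, 0, 0, 0], [0.2, 0, 0, 0], [0, 0, 0, 0], [0, 0, 0, 0], [0, 0, 0, 0]],
  ],
)

```text
time: 18.0
eef_pos: [0.4741, -0.0275, 0.051]
tcp_rot: [-0.06, 0.706, 0.06, 0.703]
contact_force: [-9.1, -3.7, 14.8]
opening: 0.142
```

Call:
arm_command(
  increments=[
    [[0.2, 0, 0, 0], [0.1, 0, 0, 0], [0, 0, 0, 0], [0, 0, 0, 0], [0, 0, 0, 0], [0, 0, 0, 0]],
  ],
)

```text
time: 18.75
eef_pos: [0.4743, -0.0276, 0.0505]
tcp_rot: [-0.061, 0.706, 0.06, 0.703]
contact_force: [-16.3, -1.9, 29.1]
opening: 0.143
```

```bash
cat > vial.py <<'E'
from h import *
import sys
s=sensors.get_state();print(s["time"],s["eef_pos"].round(4),s["contact_force"].round(1),"op",round(s["opening"],3))
im=np.mean([optics.read_camera("top").astype(float) for _ in range(4)],0);g=im
P=im[248:288,328:354];cv2.imwrite(f"pics/v{sys.argv[1]}.png",cv2.resize(np.clip(P,0,255).astype(np.uint8),None,fx=14,fy=14,interpolation=cv2.INTER_CUBIC))
for q in("vial","bubble_mid"): print(q,[(np.round(d["at"],1),round(d["conf"],2)) for d in optics.place_of("top",q)[:2]])
# bubble: red channel weight
v,u=np.mgrid[248:288,336:348];r=im[248:288,336:348,2];w=np.clip(r-110,0,None);v0=(w*v).sum()/w.sum();u0=(w*u).sum()/w.sum();print("bubble px",u0.round(2),v0.round(2),back("top",(u0,v0),.076).round(4))
# column profile
c=im[250:286,340:344];gr=(c[...,1]).mean(1).round(0);print("G",dict(zip(range(250,286),gr.astype(int))));print("R",c[...,2].mean(1).astype(int))
E
python3 vial.py 11
```

```text
18.75 [ 0.4743 -0.0276  0.0505] [-16.3  -1.9  29.1] op 0.143
vial [(array([266.1, 344.2]), 0.67)]
bubble_mid [(array([262.7, 337.2]), 0.56)]
bubble px 341.38 273.03 [0.4498 0.0721 0.076 ]
G {250: np.int64(85), 251: np.int64(88), 252: np.int64(68), 253: np.int64(61), 254: np.int64(77), 255: np.int64(97), 256: np.int64(112), 257: np.int64(123), 258: np.int64(134), 259: np.int64(153), 260: np.int64(186), 261: np.int64(211), 262: np.int64(222), 263: np.int64(223), 264: np.int64(214), 265: np.int64(184), 266: np.int64(150), 267: np.int64(138), 268: np.int64(136), 269: np.int64(135), 270: np.int64(134), 271: np.int64(129), 272: np.int64(114), 273: np.int64(113), 274: np.int64(128), 275: np.int64(134), 276: np.int64(135), 277: np.int64(131), 278: np.int64(122), 279: np.int64(109), 280: np.int64(90), 281: np.int64(70), 282: np.int64(69), 283: np.int64(101), 284: np.int64(123), 285: np.int64(132)}
R [ 83  86  66  53  51  55  61  68  83 123 175 210 221 222 210 167 109  82
  78  77  77  75  70  69  74  77  78  75  69  62  58  57  67  98 121 136]
```

View pics/v11.png

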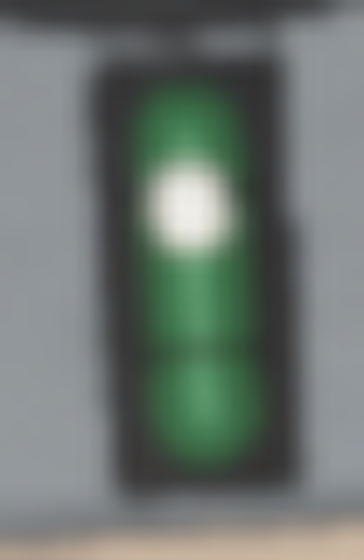

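Call:
arm_command(
  increments=[
    [[-0.04, 0, 0, 0.1], [-0.04, 0, 0, 0.1], [-0.04, 0, 0, 0.1], [-0.04, 0, 0, 0.1], [-0.04, 0, 0, 0.1], [-0.04, 0, 0, 0.1], [-0.04, 0, 0, 0.1], [-0.04, 0, 0, 0.1], [-0.04, 0, 0, 0.1], [0, 0, 0, 0], [0, 0, 0, 0], [0, 0, 0, 0], [0, 0, 0, 0], [0, 0, 0, 0], [0, 0, 0, 0], [0, 0, 0, 0], [0, 0, 0, 0], [0, 0, 0, 0]],
  ],
)

```text
time: 21.3
eef_pos: [0.4755, -0.0279, 0.054]
tcp_rot: [0.251, 0.661, -0.253, 0.66]
contact_force: [-12.0, -1.9, 25.2]
opening: 0.14
```

```bash
python3 vial.py 12; python3 look.py 12
```

```text
21.3 [ 0.4755 -0.0279  0.054 ] [-12.   -1.9  25.2] op 0.14
vial [(array([267., 342.]), 0.71)]
bubble_mid [(array([263.7, 341.5]), 0.53)]
bubble px 341.68 275.18 [0.4453 0.0715 0.076 ]
G {250: np.int64(88), 251: np.int64(86), 252: np.int64(65), 253: np.int64(69), 254: np.int64(88), 255: np.int64(105), 256: np.int64(118), 257: np.int64(126), 258: np.int64(129), 259: np.int64(127), 260: np.int64(114), 261: np.int64(110), 262: np.int64(131), 263: np.int64(168), 264: np.int64(204), 265: np.int64(222), 266: np.int64(227), 267: np.int64(223), 268: np.int64(205), 269: np.int64(167), 270: np.int64(138), 271: np.int64(121), 272: np.int64(108), 273: np.int64(115), 274: np.int64(129), 275: np.int64(134), 276: np.int64(133), 277: np.int64(128), 278: np.int64(117), 279: np.int64(103), 280: np.int64(82), 281: np.int64(64), 282: np.int64(75), 283: np.int64(105), 284: np.int64(121), 285: np.int64(132)}
R [ 86  84  61  51  52  57  64  69  72  72  68  69  95 150 200 222 227 222
 196 140  91  72  67  69  74  77  76  72  65  60  57  58  74 102 119 137]
21.6 [ 0.4755 -0.0278  0.054 ] [-11.6  -1.6  24.6] q [-0.271  0.043  2.168 -0.003  0.931 -1.111] op 0.14270443349889894
[[-0.002  0.666  0.746]
 [-0.002  0.746 -0.666]
 [-1.    -0.002 -0.   ]] yang 0.841510733691908
```

View pics/v12.png

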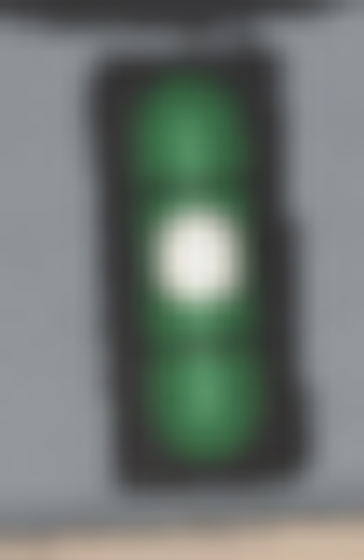

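View pics/s12.png

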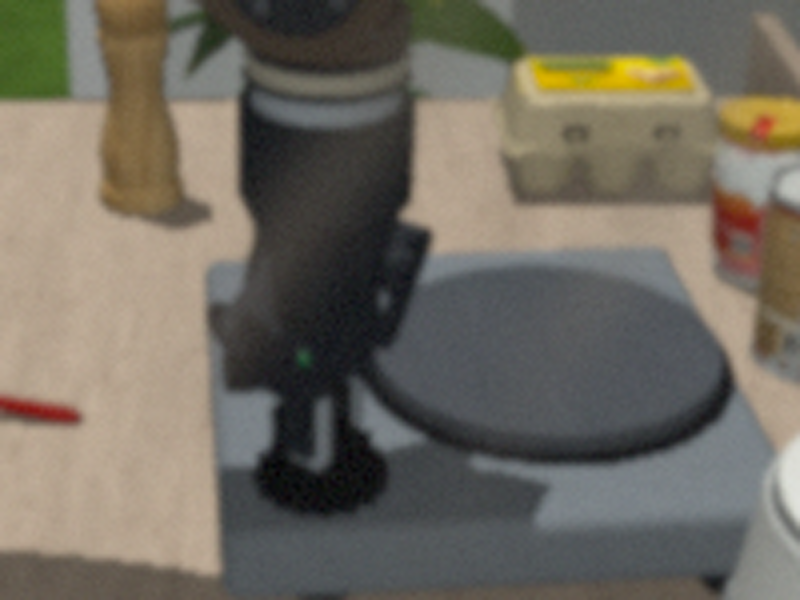

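Call:
arm_command(
  increments=[
    [[-0.02, 0, 0, 0.05], [-0.02, 0, 0, 0.05], [0, 0, 0, 0], [0, 0, 0, 0], [0, 0, 0, 0], [0, 0, 0, 0], [0, 0, 0, 0], [0, 0, 0, 0], [0, 0, 0, 0], [0, 0, 0, 0], [0, 0, 0, 0], [0, 0, 0, 0]],
  ],
)

```text
time: 23.2
eef_pos: [0.4755, -0.0278, 0.0544]
tcp_rot: [0.284, 0.648, -0.286, 0.647]
contact_force: [-11.4, -2.2, 25.0]
opening: 0.145
```

```bash
python3 vial.py 13; python3 look.py 13; python3 dial.py
```

```text
23.2 [ 0.4755 -0.0278  0.0544] [-11.4  -2.2  25. ] op 0.145
vial [(array([269.8, 341.6]), 0.95)]
bubble_mid [(array([266.2, 342.7]), 0.45)]
bubble px 341.7 275.43 [0.4447 0.0715 0.076 ]
G {250: np.int64(86), 251: np.int64(82), 252: np.int64(62), 253: np.int64(68), 254: np.int64(89), 255: np.int64(106), 256: np.int64(118), 257: np.int64(126), 258: np.int64(129), 259: np.int64(126), 260: np.int64(113), 261: np.int64(110), 262: np.int64(128), 263: np.int64(155), 264: np.int64(191), 265: np.int64(217), 266: np.int64(226), 267: np.int64(226), 268: np.int64(215), 269: np.int64(183), 270: np.int64(144), 271: np.int64(119), 272: np.int64(106), 273: np.int64(114), 274: np.int64(129), 275: np.int64(133), 276: np.int64(132), 277: np.int64(127), 278: np.int64(117), 279: np.int64(103), 280: np.int64(82), 281: np.int64(64), 282: np.int64(77), 283: np.int64(106), 284: np.int64(123), 285: np.int64(133)}
R [ 84  80  58  49  52  57  64  69  71  71  67  68  83 125 180 216 226 225
 212 166 105  73  67  69  74  76  76  72  65  60  57  58  76 104 121 138]
23.5 [ 0.4756 -0.0278  0.0544] [-11.6  -1.9  25.1] q [-0.271  0.043  2.168 -0.003  0.932 -1.011] op 0.15061943841479816
[[-0.002  0.737  0.676]
 [-0.002  0.676 -0.737]
 [-1.    -0.003  0.   ]] yang 0.7421617496772276
pointer [300.74 264.18] pos [0.4682 0.1579] axis ang -1.403 from D -1.181 0.0099 [0.34 6.77]
tab [316.53 263.13] pos [0.472  0.1246] axis ang -1.348 from D -1.395 0.043 [0.82 2.23]
```

View pics/v13.png

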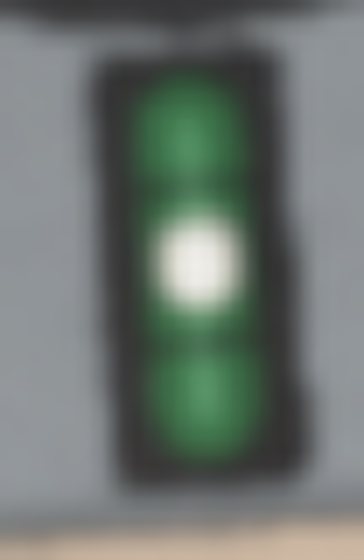

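View pics/t13.png

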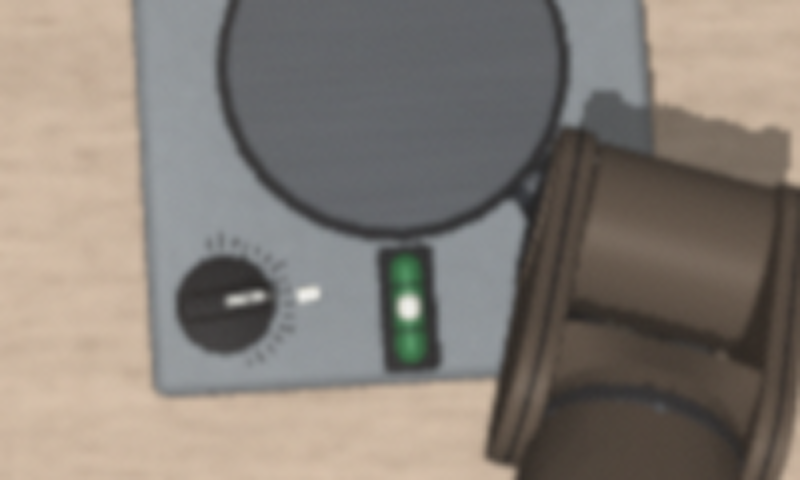

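```bash
python3 -c "
from plant import ctrl;print(ctrl.sign_off())"
```

```text
the job is handed in; nothing more can be done
None
```

The dial is set at the marker tab and the griddle is level. I handed the job in at about 24 s, with the gripper still on the levelling knob and holding it down.

- **Dial:** I turned it 1.24 rad clockwise. In the top camera the pointer is at about -1.41 rad and the marker at about -1.445 rad, so the pointer is roughly 0.03 rad short. That is close to what I can measure, so I left it. A second estimate from the tab's own outline disagreed (-1.31 to -1.35 rad), but I trusted it less because the tab is only a few pixels across.
- **Levelling:** I pressed the knob to its stop, with about 25 N downward against the 8 N the spring gives there. I then turned it about 1.0 rad clockwise, and the knob rose 4 mm per rad as expected. The bubble now rests within about 0.3 mm of midway between the lines.
- **First grasp missed:** The fingers closed just above the dial's bar and touched nothing. In the side picture the fingertips were about 20 mm higher than the reported tool position, so I reopened, went 19 mm lower and gripped the bar.
- **Mug and mill:** I kept the arm clear of both. The mill stands unmoved in the side pictures; I did not look at the mug again at the end.

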